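Bolt the ball chest shut

TASK

The lid of the wooden ball chest is down but not locked: its steel bolt has been drawn right out and lies loose on the shelf. Lay the bolt in the open back part of its track on the lid, handle up and nose pointing at the keeper, and let go of it so that it rests there; then slide it through the staple until it is fully home in the keeper. Leave everything else on the shelf where it stands.

Things in the scene. Friction and masses are not known exactly. Their poses are not given: they have to be found in the camera images.
- bolt: Loose bright steel bolt, about 0.3 kg: a square bar 16 wide (x), 150 long (y), 16 high (z), lying handle up. Origin: centre of the bar's underside. +y points to the nose, whose last 12 mm is thinned to 11 x 11. An upright plate, the handle, stands on the bar near its tail, centred at y = -58. Centre of mass about y = -16.
- bolt_nose (a point): Tip of the bolt's nose at the level of the bar's underside (y = +75 of the bolt); axes as the bolt's.
- bolt_handle (a point): Middle of the top edge of the bolt's handle, a plate 36 wide (x), 10 thick (y), rising 30 above the bar's top; this point is 46 above the bar's underside. For the slide take it with a finger before and one behind it, or push it from behind: held across the bar, the fingers soon meet the cheeks of the track. Axes as the bolt's.
- chest: Fixed wooden chest 176 deep (x), 340 long (y), 90 high, lid shut; origin centre of underside. On its top, along y at x = -30, a steel bolt track: open-topped cheeks, then an arch (staple), then, beyond the lid's seam, a second arch with an end wall (keeper).
- track_mouth (a point): On the channel's floor (94 above the shelf), mid-width, at the rear mouth of the staple. +y runs along the track to the keeper, x across, z up. Staple: y 0 to 22; keeper: y 45 to 70, its end wall at y = 70, where the nose of a bolt fully home stops. Both arches are 20 wide and 20 high inside, 32 wide and 24 high outside, measured from the channel's floor.
- track_bare (a point): On the channel's floor, 85 behind track_mouth (towards -y; same axes): middle of a 70 long bare stretch with room for the fingers, a flat plate 50 wide. Before and behind it stand the open cheeks (y +35 to +73 and -70 to -35 from here): channel 20 wide, 15 high, flared at the top, 39 over the flares. A bolt laid with its middle here rests in both pairs, its nose 10 short of the staple.
- tray: Clear acrylic tray 250 (x) x 90 (y) x 50 high with three cells along x, a ball in each; stands to the left of the chest; origin centre of underside. Bystander.
- bail_a: Maple bail, a turned stick 110 long (y) and 15 thick, lying on the shelf; origin centre of underside. Bystander.
- bail_b: The other maple bail, same size. Bystander.
- cone: Blue hard silicone grip cone standing upright, 60 across at the foot, 150 tall; origin centre of underside. Bystander.
- bottle: Steel bottle with a shut twist cap, 68 across, 210 tall; origin centre of underside. Bystander.
Mind the look-alikes: they are no part of the job. Leave any turquoise look-alike of the bolt alone.

How it is judged:
On the way, in this order (a step that is already met when the one before it is completed fails the run):
1. the bolt lies in the open back part of the track, handle up, nose towards the keeper and not past the staple by more than 13 mm, released and at rest (y of bolt_nose in the frame of track_mouth between -0.06 and 0.035 m and x of bolt_nose in the frame of track_mouth between -0.005 and 0.005 m and z of bolt_nose in the frame of track_mouth between -0.005 and 0.005 m and angle between the y axis of bolt and the y axis of track_mouth, either way round below 0.07 rad and angle between bolt's own z axis and vertical below 0.1 rad and linear speed of bolt below 0.02 m/s and contact force between the fingers and bolt below 0.2 N), for 0.2 s.
2. the bolt is slid fully home in the keeper (y of bolt_nose in the frame of track_mouth above 0.064 m and x of bolt_nose in the frame of track_mouth between -0.005 and 0.005 m and z of bolt_nose in the frame of track_mouth between -0.005 and 0.005 m and angle between the y axis of bolt and the y axis of track_mouth, either way round below 0.07 rad and angle between bolt's own z axis and vertical below 0.1 rad), for 0.2 s.
At the end, for the whole second after the job is handed in: The bolt lies in its track, handle up, its nose within 6 mm of the keeper's end wall, centred within 5 mm and along the track within 0.07 rad, at rest and released; tray, bails, cone and bottle are within 30 mm of where they stood (all of step 2 and linear speed of bolt below 0.02 m/s and contact force between the fingers and bolt below 0.2 N and distance of each of tray, bottle, cone, bail_a, bail_b from where it was at the start of the episode below 0.03 m); the robot touches nothing.
It fails at once if a bystander (tray, bail, cone or bottle) is moved more than 30 mm (distance of any of tray, bottle, cone, bail_a, bail_b from where it was at the start of the episode above 0.03 m).
It also fails if it takes over 51 s, if anything falls off the work surface, if the arm or the gripper's body presses on something with over 40 N, if the wrist force passes 120 N, or if a joint passes its speed limit or range.

ROBOT

A 6-joint arm with a two-finger parallel gripper is mounted at the origin on the work surface. World frame = base frame: x ahead of the robot, y to its left, z up, the work surface at z = 0. Lengths are in m, angles in rad, forces in N, time in s.
With the tool pointing down it reaches from about 0.4 to 0.925 m from the base axis. Payload 12.5 kg.
Tool frame: the origin (TCP) lies on the mounting face of the last link; the fingertips stand 190 mm ahead of it and the grasp point (between the pads) lies 171 mm ahead of it (env.grip_depth is the distance from the TCP to the grasp point, in m); y points along the fingers, z is the direction in which the jaws open and shut, and the axes are right-handed (so a half turn about y gives the same grasp; the last joint's range is limited). The gripper opens to 95 mm and grips with 3 to 60 N. Pads are 20 mm wide; open, the fingers measure 119 mm over their backs; the gripper's body (75 mm by 180 mm) begins 59 mm behind the grasp point.
Start: joints at [-1.329, 0.491, 1.559, -0, 1.092, -0.106], TCP at [0.213, -0.588, 0.405] pointing down, gripper open.
Joint ranges: [-3.1, 3.1], [-0.84, 2.19], [0.05, 2.79], [-1.13, 4.28], [0.06, 2.93], [-2.69, 2.69]. Speed limits (rad/s): [2.22, 2.22, 2.79, 3.14, 3.14, 3.14].

INTERFACE

Orientations are given as a unit quaternion [x, y, z, w].
In Python, from rig import env gives the robot as it stands. The module is installed in compiled form; this text tells all that it offers. Calls block until the motion is done:
- env.move_pose(position, orientation): joint-space move of the TCP to a pose.
- env.line_to(position, attitude=None, velocity=0.15, stop_force=None): straight line of the TCP; attitude=None keeps the orientation; velocity is the mean speed in m/s. With stop_force (N) it stops when the force on the tool has changed by that much, and returns True; else False.
- env.move_joints(angles): joint-space move.
- env.set_gripper(opening, effort=None): opening from 0.0 (shut) to 1.0 (fully open); effort is the grip in N (None keeps the last); returns when the fingers have stopped.
- env.dwell(seconds).
- env.ik(position, orientation): joint angles nearest the present ones, or None.
- env.get_obs(): the state.
- env.grab_frame(name): name is "scene" or "top" or "wrist"; returns a dict with "color" (400x640x3 uint8, blue, green, red), "K" (3x3 intrinsics, pixels), "dist" ([k1, k2, p1, p2, k3] as OpenCV has them; the pictures are not rectified), "T" (4x4, takes a point from camera to world coordinates). Camera axes: x right, y up, looking along -z (the intrinsics and any distortion apply to the point x, -y, -z); pixel columns grow to the right and rows downward; lengths in m; the calibration is good to about 2 mm. A picture is of the moment at which its call begins. There is no depth.
A pose or a line that the arm cannot do raises env.IKError and nothing moves.
- env.sign_off(): hands the job in, once; it reports no verdict.
Trained networks look in a picture, given as the dict that the camera call returned (one of the last four; its "shot" number tells which), for a name from the list of things; names that differ only in an ending like _2 or _b are one class to them, and where a whole thing is asked for, a point or a joint stands for the part that bears it (a point fixed in the world has none). Each returns a list of dicts, best first, with "p" (0 to 1); they miss things now and then, are a little off and sometimes report something else, mostly with a low value. They report only what shows in the picture. A call takes as long as a camera call. They do not tell look-alikes from the thing itself.
- env.spot_in(thing, picture): "bbox" ([left, top, right, bottom] in pixels, round what is visible of it).
- env.tip_of(thing, picture): "position" ([column, row] in pixels: a listed point, or the origin of a listed thing).
The state is a dict: "time": time; "qpos": joint angles; "qvel": joint speeds; "effort": joint torques, N m; "eef_pos": TCP position; "orientation": TCP orientation; "contact_force": force on the tool from outside, world axes, zero at the start; "torque": the same for the moment, N m; "gripper_width": opening from 0.0 (shut) to 1.0 (fully open).
Only numpy, scipy, OpenCV 4.12 (cv2) and the standard library are available. Lean on these libraries where they do the work, as an engineer would, in place of code of your own. Each camera call takes 0.05 s, during which the arm holds its last target.

## Working session

There is one attempt and no reset: what is moved stays moved. The work goes in short steps, each a Python script; the robot and the scene stay as the last script left them, time stands still between calls to the robot, and variables do not carry over. Pictures are saved under pics/ and viewed, and the job is handed in when it is done.

```bash
mkdir -p pics; ls; python3 - <<'E'
from rig import env
import cv2
for n in ("scene","top"):
    f=env.grab_frame(n); cv2.imwrite(f"pics/{n}0.png",f["color"]); print(n,f["K"].tolist(),f["dist"],f["T"].round(4).tolist())
    for t in ("bolt","bolt_nose","bolt_handle","chest","track_mouth","track_bare"):
        print(t,[(round(d["p"],2),[round(float(v)) for v in d["position"]]) for d in env.tip_of(t,f)], [(round(d["p"],2),[round(float(v)) for v in d["bbox"]]) for d in env.spot_in(t,f)] if t in("bolt","chest") else "")
o=env.get_obs();print(o["time"],o["eef_pos"],o["orientation"],env.grip_depth)
E
```

```text
pics
scene [[383.4935547334937, 0.0, 313.6326224692545], [0.0, 383.4935547334937, 205.69902527094771], [0.0, 0.0, 1.0]] [-0.09404812  0.          0.          0.          0.        ] [[0.8585, -0.3183, 0.4021, 0.9187], [0.5126, 0.5107, -0.6903, -0.6658], [0.0144, 0.7987, 0.6016, 0.688], [0.0, 0.0, 0.0, 1.0]]
bolt [(0.79, [228, 302]), (0.65, [303, 328])] [(0.61, [290, 293, 324, 356])]
bolt_nose [(0.9, [247, 284]), (0.69, [313, 362])] 
bolt_handle [(0.77, [298, 291]), (0.76, [202, 305]), (0.26, [224, 302])] 
chest [(0.82, [358, 248])] [(0.72, [310, 180, 401, 299])]
track_mouth [(0.68, [351, 202]), (0.5, [254, 382])] 
track_bare [(0.56, [345, 221])] 
top [[369.02515665058183, 0.0, 317.6542434088607], [0.0, 369.02515665058183, 200.30365780371247], [0.0, 0.0, 1.0]] [-0.02798602  0.          0.          0.          0.        ] [[-0.0091, 0.9847, -0.1738, 0.3669], [-0.9998, -0.0055, 0.0208, 0.0075], [0.0195, 0.1739, 0.9846, 1.0364], [0.0, 0.0, 0.0, 1.0]]
bolt [(0.69, [399, 161]), (0.65, [419, 228])] [(0.94, [393, 222, 449, 236]), (0.84, [386, 144, 420, 180])]
bolt_nose [(0.96, [386, 223]), (0.56, [415, 142])] 
bolt_handle [(0.76, [389, 172]), (0.71, [443, 232])] 
chest [(0.75, [297, 171]), (0.36, [282, 176])] [(0.68, [229, 117, 371, 216])]
track_mouth [(0.63, [278, 178]), (0.51, [179, 158])] 
track_bare [(0.85, [311, 167]), (0.68, [421, 227])] 
0.9 [ 0.21303924 -0.58756568  0.40476951] [ 0.12232081 -0.69641952  0.69646738 -0.12235465] 0.1713
```

View pics/scene0.png

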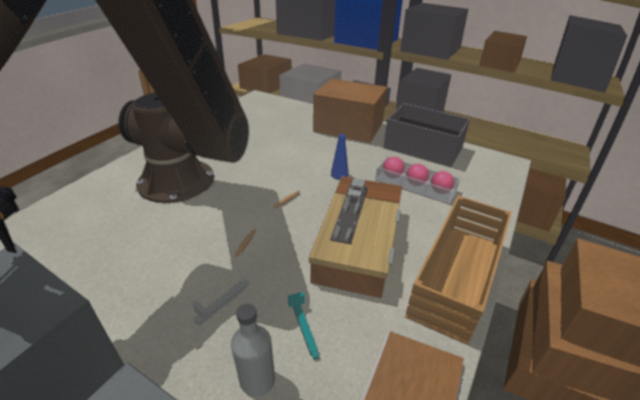

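View pics/top0.png

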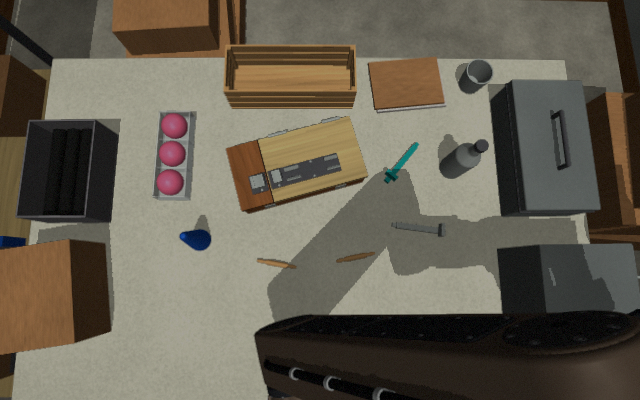

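```bash
python3 - <<'E'
import cv2
a=cv2.imread('pics/top0.png')[100:250,215:465]; cv2.imwrite('pics/topc.png',cv2.resize(a,None,fx=3.2,fy=3.2,interpolation=cv2.INTER_CUBIC))
a=cv2.imread('pics/scene0.png')[170:390,180:420]; cv2.imwrite('pics/scenec.png',cv2.resize(a,None,fx=2.7,fy=2.7,interpolation=cv2.INTER_CUBIC))
E
```

```text
(no output)
```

View pics/topc.png

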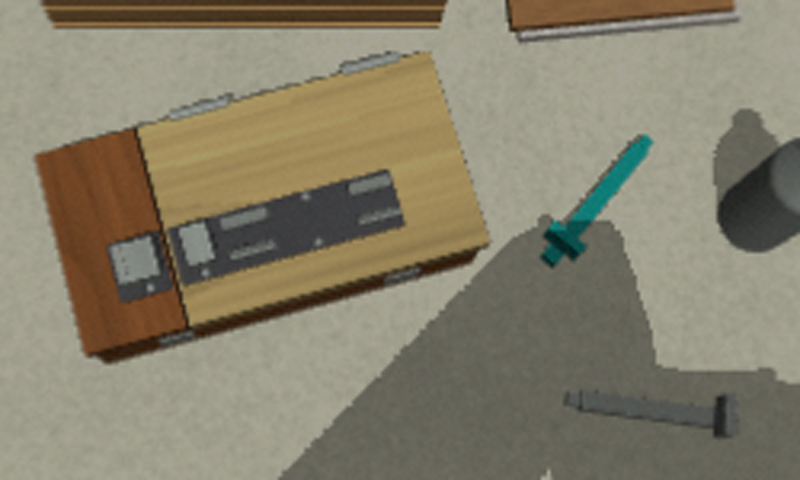

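View pics/scenec.png

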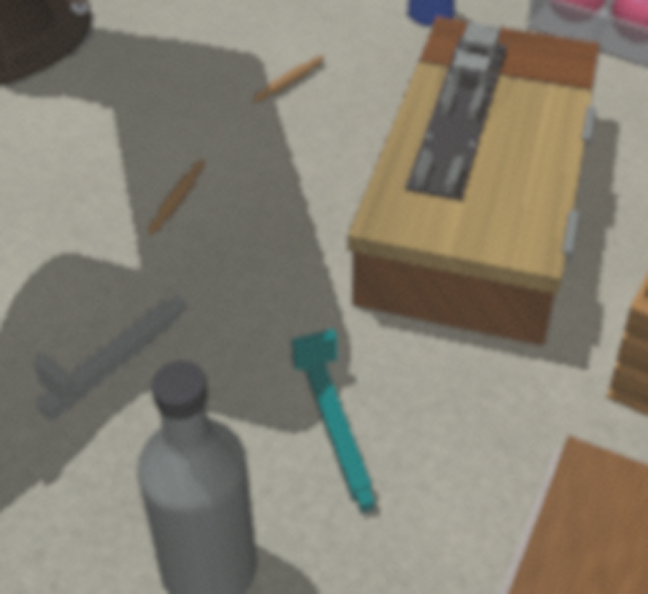

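The steel bolt lies in shadow at top (417,228) and scene (225,302). The turquoise look-alike is at top (402,162) and scene (303,328), and I'll leave it alone. The grey bar with a handle matches the description, with its nose at about top (390,225) pointing left. Next I'll compute positions.

```bash
cat > h.py <<'E'
from rig import env
import cv2, numpy as np
from scipy.spatial.transform import Rotation as R
def ray(f,px):
    u=cv2.undistortPoints(np.array([[px]],float),f["K"],np.array(f["dist"]))[0,0]
    T=np.array(f["T"]); d=T[:3,:3]@np.array([u[0],-u[1],-1.0]); return T[:3,3],d
def onz(f,px,z):
    o,d=ray(f,px); return o+d*(z-o[2])/d[2]
def proj(f,P):
    T=np.array(f["T"]); P=np.atleast_2d(P); c=(P-T[:3,3])@T[:3,:3]
    c=c*[1,-1,-1]; return cv2.projectPoints(c,np.zeros(3),np.zeros(3),f["K"],np.array(f["dist"]))[0][:,0]
def tri(rs):
    A=np.zeros((3,3));b=np.zeros(3)
    for o,d in rs:
        d=d/np.linalg.norm(d);M=np.eye(3)-np.outer(d,d);A+=M;b+=M@o
    return np.linalg.solve(A,b)
def down(yaw,flip=False):
    """tool x?? : fingers along -z ; jaws (tool z) along heading yaw"""
    raise
E
python3 - <<'E'
from h import *
f=env.grab_frame("top")
for n,px,z in [("nose",(391,225),0.008),("tail",(446,232),0.0),("teal",(402,162),0)]: print(n,onz(f,px,z).round(4))
# track: staple roof, plate ends (crop/3.2+off)
c=lambda x,y:(215+x/3.2,100+y/3.2)
for n,p,z in [("keeper",c(136,260),.118),("staple",c(196,242),.118),("plate end mid",c(396,201),.094),("track far mid",c(120,268),.094),("c1",c(37,155),.09),("c2",c(430,52),.09),("c3",c(489,242),.09),("c4",c(84,352),.09)]: print(n,onz(f,p,z).round(4))
o=env.get_obs(); r=R.from_quat(o["orientation"]); print(r.as_matrix().round(3))
w=env.grab_frame("wrist"); T=w["T"]; 
M=r.as_matrix(); print("cam in tool",(M.T@(T[:3,3]-o["eef_pos"])).round(3),(M.T@T[:3,:3]).round(3).tolist(),w["K"][0,0],w["dist"])
E
```

```text
nose [ 0.4767 -0.2199  0.008 ]
tail [ 0.4563 -0.3781  0.    ]
teal [ 0.6621 -0.2622  0.    ]
keeper [0.579  0.1407 0.118 ]
staple [0.5935 0.0932 0.118 ]
plate end mid [ 0.6336 -0.0692  0.094 ]
track far mid [0.578  0.1571 0.094 ]
c1 [0.6756 0.2289 0.09  ]
c2 [ 0.7659 -0.1011  0.09  ]
c3 [ 0.5994 -0.1458  0.09  ]
c4 [0.5095 0.1853 0.09  ]
[[-0.94   0.     0.341]
 [-0.341 -0.    -0.94 ]
 [ 0.    -1.     0.   ]]
cam in tool [-0.075  0.021 -0.   ] [[-0.0, -0.964, -0.266], [0.0, 0.266, -0.964], [1.0, -0.0, -0.0]] 354.0967143424183 [0.02642238 0.         0.         0.         0.        ]
```

```bash
cat >> h.py <<'E'
def quat(yaw,s=1):
    """jaws across an object whose +y points to heading (-sin yaw, cos yaw); s flips"""
    z=s*np.array([np.cos(yaw),np.sin(yaw),0]); y=np.array([0,0,-1.]); x=np.cross(y,z)
    return R.from_matrix(np.c_[x,y,z]).as_quat()
E
python3 - <<'E'
from h import *
yb=-np.arctan2(.0204,.158); yc=np.arctan2(.0903,.33)
print(yb,yc)
for n,p,y in [("bolt",(.468,-.297,.3),yb),("trk",(.61,.01,.42),yc),("trk_along",(.61,-.05,.31),yc+np.pi/2)]:
  for s in (1,-1):
    q=env.ik(p,quat(y,s)); print(n,s,None if q is None else np.round(q,2))
env.move_pose((.61,.01,.40),quat(yc,-1)); 
f=env.grab_frame("wrist"); cv2.imwrite("pics/w_trk.png",f["color"])
for t in ("track_mouth","track_bare","chest"):
    print(t,[(round(d["p"],2),np.round(d["position"],1),onz(f,d["position"],0 if t=="chest" else .094).round(4)) for d in env.tip_of(t,f)])
np.save("ft.npy",dict(f),allow_pickle=True)
print(env.get_obs()["time"])
env.move_pose((.468,-.297,.3),quat(yb,-1))
f=env.grab_frame("wrist"); cv2.imwrite("pics/w_bolt.png",f["color"])
for t,z in (("bolt",0),("bolt_nose",0),("bolt_handle",.046)):
    print(t,[(round(d["p"],2),np.round(d["position"],1),onz(f,d["position"],z).round(4)) for d in env.tip_of(t,f)])
np.save("fb.npy",dict(f),allow_pickle=True)
f=env.grab_frame("top")
for t,z in (("track_mouth",.094),("track_bare",.094)):
    print(t,[(round(d["p"],2),np.round(d["position"],1),onz(f,d["position"],z).round(4)) for d in env.tip_of(t,f)])
cv2.imwrite("pics/top1.png",f["color"])
np.save("ftop.npy",dict(f),allow_pickle=True)
print(env.get_obs()["time"])
E
```

```text
-0.12840355542278967 0.26709800757405583
bolt 1 [-0.68  0.52  1.84 -0.    0.78 -0.56]
bolt -1 [-0.68  0.52  1.84 -0.    0.78  2.59]
trk 1 [-0.09  0.46  1.58 -0.    1.11 -0.36]
trk -1 None
trk_along 1 [-0.19  0.58  1.69 -0.    0.88 -2.03]
trk_along -1 [-0.19  0.58  1.69 -0.    0.88  1.11]Traceback (most recent call last):
  File "<stdin>", line 7, in <module>
rig.IKError: the arm cannot take that pose within its joint ranges
```

```bash
python3 - <<'E'
from h import *
yb=-np.arctan2(.0204,.158); yc=np.arctan2(.0903,.33)
env.move_pose((.61,.01,.40),quat(yc,1)); 
f=env.grab_frame("wrist"); cv2.imwrite("pics/w_trk.png",f["color"])
for t in ("track_mouth","track_bare","chest"):
    print(t,[(round(d["p"],2),np.round(d["position"],1),onz(f,d["position"],0 if t=="chest" else .094).round(4)) for d in env.tip_of(t,f)])
np.save("ft.npy",dict(f),allow_pickle=True)
print(env.get_obs()["time"])
env.move_pose((.468,-.297,.3),quat(yb,1))
f=env.grab_frame("wrist"); cv2.imwrite("pics/w_bolt.png",f["color"])
for t,z in (("bolt",0),("bolt_nose",0),("bolt_handle",.046)):
    print(t,[(round(d["p"],2),np.round(d["position"],1),onz(f,d["position"],z).round(4)) for d in env.tip_of(t,f)])
np.save("fb.npy",dict(f),allow_pickle=True)
f=env.grab_frame("top")
for t,z in (("track_mouth",.094),("track_bare",.094)):
    print(t,[(round(d["p"],2),np.round(d["position"],1),onz(f,d["position"],z).round(4)) for d in env.tip_of(t,f)])
cv2.imwrite("pics/top1.png",f["color"])
np.save("ftop.npy",dict(f),allow_pickle=True)
print(env.get_obs()["time"])
E
```

```text
track_mouth [(0.58, array([332.4, 105.2]), array([0.5978, 0.0834, 0.094 ]))]
track_bare [(0.63, array([334.1, 207.2]), array([0.6214, 0.0044, 0.094 ]))]
chest [(0.78, array([359. , 155.7]), array([0.6415, 0.0413, 0.    ]))]
3.7417
bolt [(0.7, array([567.4, 121.1]), array([ 0.6613, -0.2582,  0.    ])), (0.57, array([324.9, 197.8]), array([ 0.4708, -0.2946,  0.    ]))]
bolt_nose [(0.82, array([324.4, 106.4]), array([ 0.4794, -0.2232,  0.    ])), (0.7, array([638.1, 173.1]), array([ 0.7173, -0.3059,  0.    ]))]
bolt_handle [(0.86, array([321.3, 292.3]), array([ 0.4605, -0.3535,  0.046 ])), (0.7, array([547.1,  69. ]), array([ 0.6172, -0.2191,  0.046 ]))]
track_mouth [(0.91, array([278.9, 176.5]), array([0.5971, 0.0885, 0.094 ]))]
track_bare [(0.83, array([310.6, 167. ]), array([0.6224, 0.0053, 0.094 ]))]
5.4167
```

View pics/w_trk.png

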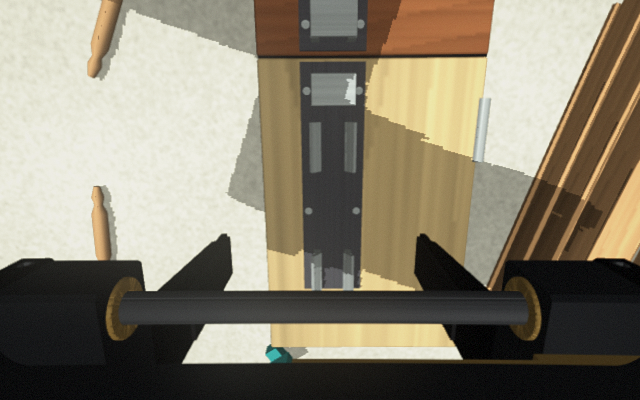

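View pics/w_bolt.png

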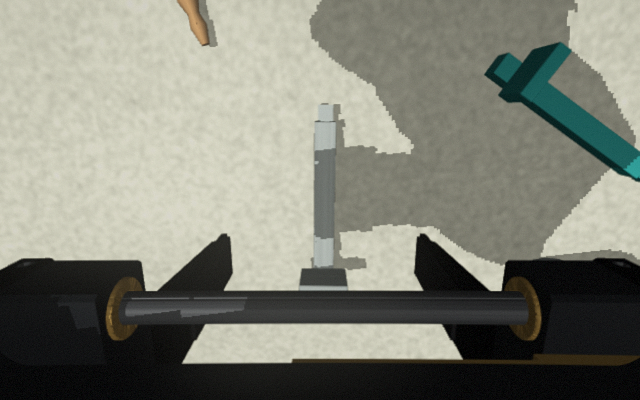

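```bash
python3 - <<'E'
import cv2,numpy as np
a=cv2.imread('pics/w_trk.png')[50:295,290:375]; b=cv2.imread('pics/w_bolt.png')[95:295,290:375]
A=cv2.resize(a,(85*4,245*4),interpolation=cv2.INTER_CUBIC);B=cv2.resize(b,(85*4,200*4),interpolation=cv2.INTER_CUBIC)
# split track into two halves side by side
im=np.zeros((560,780,3),np.uint8); im[:490,:340]=A[:490]; im[:490,400:740]=A[490:]
cv2.imwrite('pics/z_trk.png',im)
im=np.zeros((560,780,3),np.uint8); im[:400,:340]=B[:400]; im[:400,400:740]=B[400:800]
cv2.imwrite('pics/z_bolt.png',im)
E
```

```text
(no output)
```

View pics/z_trk.png

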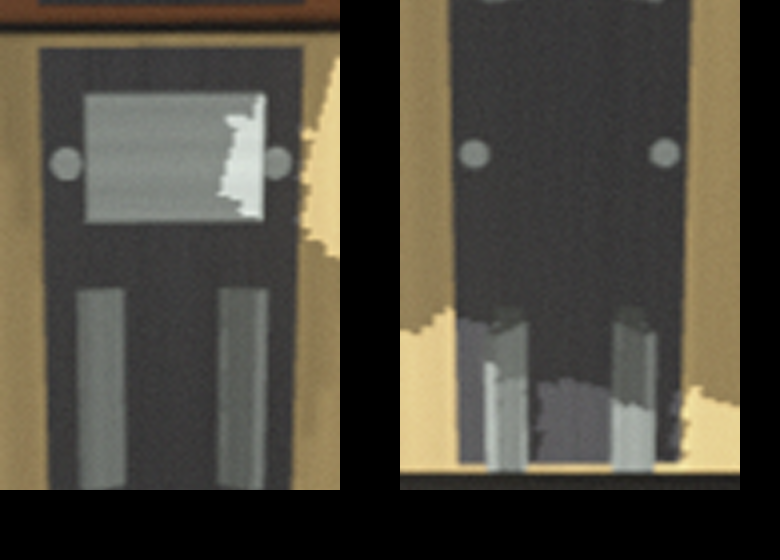

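View pics/z_bolt.png

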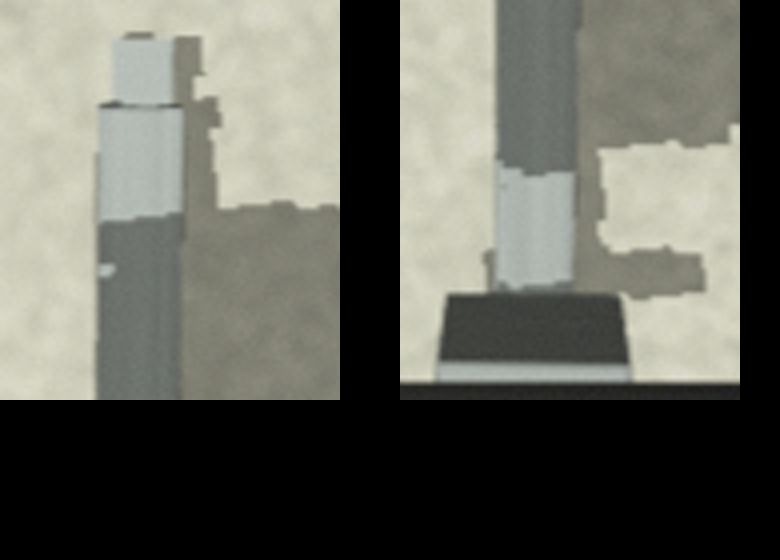

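```bash
cat > fit.py <<'E'
from h import *
from scipy.optimize import least_squares
def fit(f,pts,pix,z0,g):
    pts=np.array(pts)/1000.;pix=np.array(pix)
    def W(p):
        c,s=np.cos(p[2]),np.sin(p[2]); return np.c_[p[0]+c*pts[:,0]-s*pts[:,1],p[1]+s*pts[:,0]+c*pts[:,1],z0+pts[:,2]]
    r=least_squares(lambda p:(proj(f,W(p))-pix).ravel(),g)
    return r.x,r.fun.reshape(-1,2)
if __name__=="__main__":
    ft=np.load("ft.npy",allow_pickle=True).item();fb=np.load("fb.npy",allow_pickle=True).item();ftop=np.load("ftop.npy",allow_pickle=True).item()
    L=lambda x,y:(290+x/4-.4,50+y/4-.4); Rr=lambda x,y:L(x-400,y+490)
    P=[(-16,22,24),(16,22,24),(-16,0,24),(16,0,24),(-25,-155,0),(25,-155,0),(-19.5,-12,15),(19.5,-12,15),(-19.5,-50,15),(19.5,-50,15)]
    X=[L(85,95),L(265,95),L(85,222),L(265,220),Rr(458,465),Rr(682,462),L(77,290),L(268,290),L(78,487),L(266,487)]
    p,e=fit(ft,P,X,.094,[.597,.085,.267]);print("mouth",p.round(4));print(e.round(1).tolist())
    bare=p[:2]+.085*np.array([np.sin(p[2]),-np.cos(p[2])]);print("bare",bare.round(4))
    L=lambda x,y:(290+x/4-.4,95+y/4-.4); Rr=lambda x,y:L(x-400,y+400)
    P=[(-8,63,16),(8,63,16),(-18,-53,46),(18,-53,46),(-18,-53,16),(18,-53,16),(-8,-53,16),(8,-53,16)]
    X=[L(98,105),L(183,105),Rr(437,362),Rr(631,362),Rr(447,293),Rr(618,293),Rr(495,288),Rr(575,288)]
    b,e=fit(fb,P,X,0,[.468,-.297,-.128]);print("bolt",b.round(4));print(e.round(1).tolist())
    np.save("pb.npy",np.r_[p,b])
    # cross-check top
    c,s=np.cos(p[2]),np.sin(p[2]);Rm=np.array([[c,-s],[s,c]])
    Q=[np.r_[p[:2]+Rm@[x,y],.118] for x,y in((-.016,0),(.016,0),(.016,.022),(-.016,.022))]+[np.r_[p[:2]+Rm@[x,-.155],.094] for x in(-.025,.025)]
    c,s=np.cos(b[2]),np.sin(b[2]);Rb=np.array([[c,-s],[s,c]])
    Q+=[np.r_[b[:2]+Rb@[x,y],.016] for x,y in((-.008,.063),(.008,.063))]+[np.r_[b[:2]+Rb@[x,-.058],.046] for x in(-.018,.018)]
    im=cv2.resize(ftop["color"][130:250,250:460],None,fx=3.8,fy=3.8,interpolation=cv2.INTER_CUBIC)
    for u in proj(ftop,np.array(Q)): cv2.circle(im,tuple(int(v) for v in ((u+.5-[250,130])*3.8)),2,(0,0,255),-1)
    cv2.imwrite("pics/chk.png",im)
E
python3 fit.py
```

```text
mouth [0.5978 0.083  0.2709]
[[-0.6, -0.6], [0.6, -0.9], [-0.2, 0.7], [-0.1, 0.9], [-0.1, -2.5], [-0.0, -1.9], [-2.2, 0.5], [2.4, 0.2], [-1.6, 1.6], [1.8, 1.3]]
bare [0.6206 0.0011]
bolt [ 0.4697 -0.2956 -0.1369]
[[-0.5, -0.2], [0.3, 0.0], [-0.4, -0.0], [0.4, 0.4], [-0.4, -0.9], [1.1, -0.5], [-0.1, 0.5], [-0.4, 0.6]]
```

View pics/chk.png

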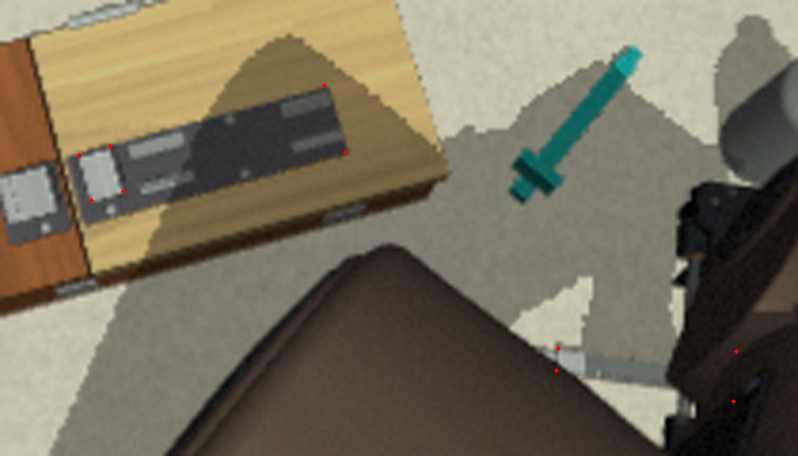

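```bash
python3 - <<'E'
from h import *
pb=np.load("pb.npy"); b=pb[3:]
ax=np.array([-np.sin(b[2]),np.cos(b[2])]); g=b[:2]-.010*ax; q=quat(b[2],1)
env.set_gripper(.6)
env.move_pose((*g,.25),q)
print(env.line_to((*g,.1955),velocity=.08,stop_force=12))
o=env.get_obs();print(o["eef_pos"],o["contact_force"].round(1))
env.set_gripper(0.,30); o=env.get_obs();print("w",o["gripper_width"],o["contact_force"].round(1))
env.line_to((*g,.36),velocity=.15)
f=env.grab_frame("wrist"); cv2.imwrite("pics/w_held.png",f["color"]); np.save("fh.npy",dict(f),allow_pickle=True)
o=env.get_obs();print("w",o["gripper_width"],o["eef_pos"],o["contact_force"].round(1),o["torque"].round(2),o["time"])
E
```

```text
False
[ 0.46847178 -0.30552722  0.19577639] [-0.3 -0.1 -0.2]
w 0.16245038088878477 [ 0.4 -0.2  1.2]
w 0.16506053469338788 [ 0.46828396 -0.30542515  0.35911385] [ 1.  -0.3 -3. ] [-0.04 -0.11 -0.05] 9.4333
```

View pics/w_held.png

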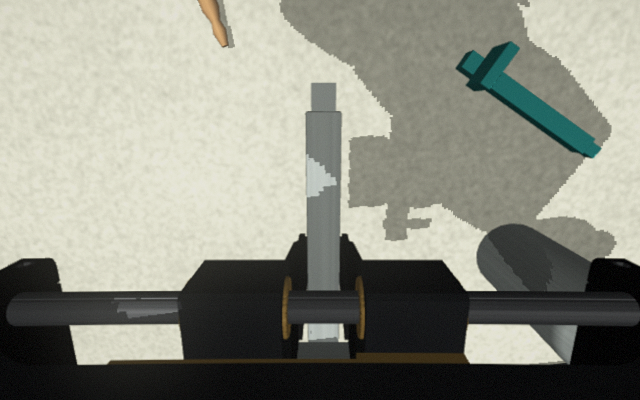

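```bash
python3 - <<'E'
from h import *
pb=np.load("pb.npy"); p=pb[:3]
fh=np.load("fh.npy",allow_pickle=True).item()
def pred(tcp,yaw,f,dy=.010):
    c,s=np.cos(yaw),np.sin(yaw); Q=[]
    for x,y in((-.008,.063),(.008,.063)):
        y+=dy; Q.append([tcp[0]+c*x-s*y,tcp[1]+s*x+c*y,tcp[2]-.1957+.016])
    return proj(f,np.array(Q)).round(1).tolist()
print("pred shoulder",pred([.46828,-.30543,.35911],pb[5],fh),"seen (306,112),(341,112)")
ax=np.array([-np.sin(p[2]),np.cos(p[2])]); t=p[:2]-.095*ax; q=quat(p[2],1)
env.move_pose((*t,.36),q)
env.line_to((*t,.325),velocity=.1)
f=env.grab_frame("wrist"); cv2.imwrite("pics/w_above.png",f["color"]); np.save("fa.npy",dict(f),allow_pickle=True)
o=env.get_obs();print(o["eef_pos"],t,o["time"])
c,s=np.cos(p[2]),np.sin(p[2])
print("staple pred",proj(f,np.array([[p[0]+c*x-s*y,p[1]+s*x+c*y,.118] for x,y in((-.016,0),(.016,0),(-.016,.022),(.016,.022))])).round(1).tolist(), "shoulder",pred(o["eef_pos"],p[2],f))
E
```

```text
pred shoulder [[304.4, 110.5], [341.2, 110.5]] seen (306,112),(341,112)
[ 0.6234231  -0.00889167  0.32545789] [ 0.62326448 -0.00849136] 11.25
staple pred [[289.4, 61.2], [354.7, 61.1], [288.1, 10.8], [355.9, 10.8]] shoulder [[303.5, 109.4], [340.5, 109.4]]
```

View pics/w_above.png

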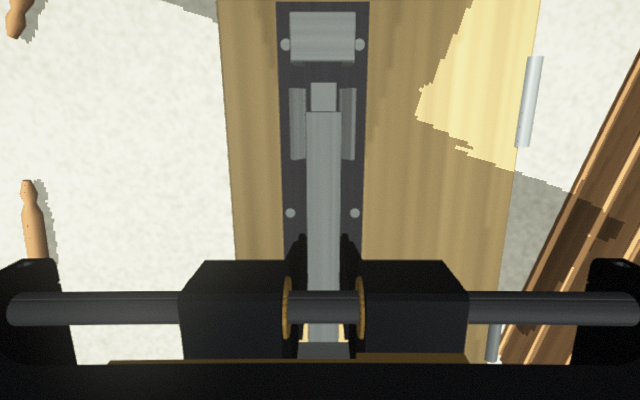

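```bash
python3 - <<'E'
from h import *
pb=np.load("pb.npy"); p=pb[:3]
ax=np.array([-np.sin(p[2]),np.cos(p[2])]); t=p[:2]-.095*ax
env.line_to((*t,.297),velocity=.08,stop_force=8)
print(env.get_obs()["eef_pos"],env.get_obs()["contact_force"].round(1))
print(env.line_to((*t,.2885),velocity=.02,stop_force=5))
o=env.get_obs();print(o["eef_pos"],o["contact_force"].round(1))
env.set_gripper(.45)
o=env.get_obs();print(o["gripper_width"],o["contact_force"].round(1))
env.line_to((*t,.40),velocity=.15)
f=env.grab_frame("wrist"); cv2.imwrite("pics/w_laid.png",f["color"]); np.save("fl.npy",dict(f),allow_pickle=True)
for n,z in(("bolt_nose",.094),("bolt_handle",.14),("bolt",.094)):
    for d in env.tip_of(n,f):
        u=onz(f,d["position"],z)[:2]-p[:2]; print(n,round(d["p"],2),np.round(d["position"],1),"mouth frame x,y",(u@[np.cos(p[2]),np.sin(p[2])]).round(4),(u@ax).round(4))
f=env.grab_frame("scene"); cv2.imwrite("pics/s_laid.png",cv2.resize(f["color"][150:330,250:450],None,fx=3,fy=3,interpolation=cv2.INTER_CUBIC))
print(env.get_obs()["time"])
E
```

```text
[ 0.62336658 -0.00847491  0.29674263] [-0.4  0.8 -3.7]
True
[ 0.62327723 -0.00848952  0.28944324] [-0.4  0.4  4.2]
0.4513083972797837 [-0.7 -1.   0.3]
bolt_nose 0.61 [322.8  93.8] mouth frame x,y -0.0008 -0.0114
bolt_handle 0.9 [266.8 364.1] mouth frame x,y -0.045 -0.2183
bolt_handle 0.71 [324.  277.3] mouth frame x,y 0.0003 -0.1427
bolt 0.93 [322.  183.5] mouth frame x,y -0.0014 -0.0817
bolt 0.79 [299.1 369.6] mouth frame x,y -0.0233 -0.2627
13.9917
```

View pics/w_laid.png

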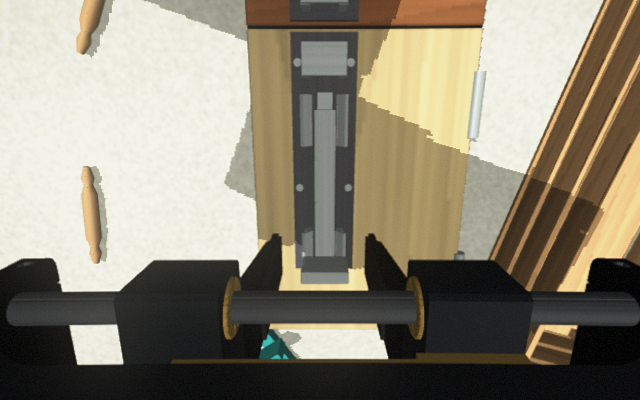

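View pics/s_laid.png

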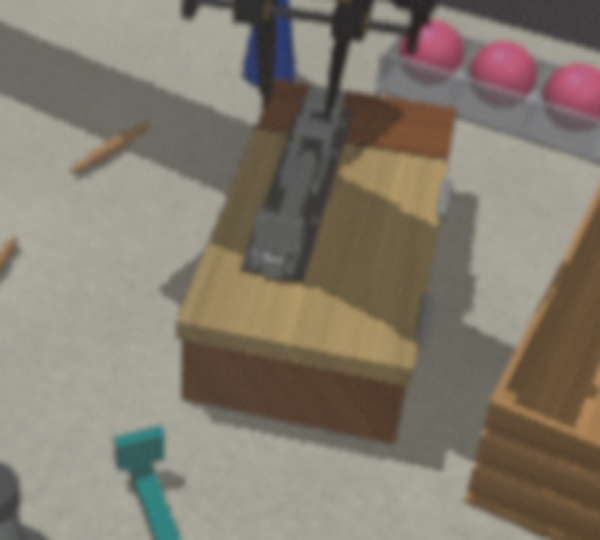

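The bolt lies in the channel: nose at wrist pixel (323,92), about 11 mm short of the staple, with its handle at (324,277). The grey bar is centred between the cheeks and the gripper is clear. Next I'll push the handle from behind with closed fingers.

```bash
python3 - <<'E'
from h import *
pb=np.load("pb.npy"); p=pb[:3]
ax=np.array([-np.sin(p[2]),np.cos(p[2])]); at=lambda y:p[:2]+y*ax
Y=lambda: round(float((env.get_obs()["eef_pos"][:2]-p[:2])@ax),4)
env.line_to((*at(-.178),.40),velocity=.2)
env.set_gripper(0.,30)
print(env.line_to((*at(-.178),.304),velocity=.12,stop_force=8),env.get_obs()["contact_force"].round(1))
env.dwell(.2)
y=-.178; hit=env.line_to((*at(-.10),.304),velocity=.04,stop_force=8)
print(hit,Y(),env.get_obs()["contact_force"].round(1))
if not hit:
    hit=env.line_to((*at(-.068),.304),velocity=.03,stop_force=8)
    print(hit,Y(),env.get_obs()["contact_force"].round(1))
f=env.grab_frame("wrist"); cv2.imwrite("pics/w_push.png",f["color"]); np.save("fp.npy",dict(f),allow_pickle=True)
f=env.grab_frame("scene"); cv2.imwrite("pics/s_push.png",cv2.resize(f["color"][150:330,250:450],None,fx=3,fy=3,interpolation=cv2.INTER_CUBIC))
print(env.get_obs()["time"])
E
```

```text
False [ 0.8 -0.1 -1.1]
False -0.1001 [-0.1 -0.3 -0.8]
True -0.0795 [ 1.5 -2.6  2.5]
19.475
```

View pics/w_push.png

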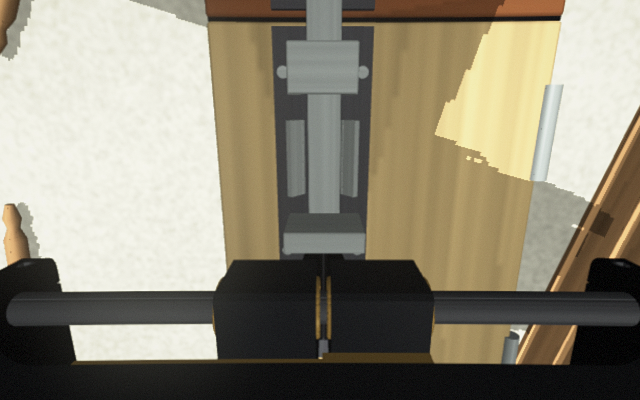

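View pics/s_push.png

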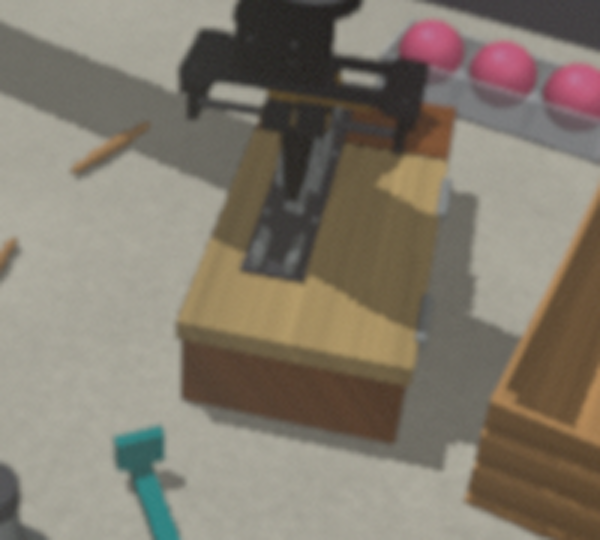

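```bash
python3 - <<'E'
from h import *
pb=np.load("pb.npy"); p=pb[:3]
ax=np.array([-np.sin(p[2]),np.cos(p[2])]); at=lambda y:p[:2]+y*ax
Y=lambda: round(float((env.get_obs()["eef_pos"][:2]-p[:2])@ax),4)
print(env.line_to((*at(-.070),.304),velocity=.02,stop_force=12),Y(),env.get_obs()["contact_force"].round(1))
env.line_to((*at(-.10),.304),velocity=.06)
env.line_to((*at(-.10),.42),velocity=.2)
f=env.grab_frame("wrist"); cv2.imwrite("pics/w_home.png",f["color"]); np.save("fz.npy",dict(f),allow_pickle=True)
c,s=np.cos(p[2]),np.sin(p[2])
Wp=lambda x,y,z:[p[0]+c*x-s*y,p[1]+s*x+c*y,.094+z]
im=f["color"].copy()
Q=[Wp(x,0,.024) for x in(-.016,.016)]+[Wp(x,-.058,.046) for x in(-.018,.018)]+[Wp(x,-.068,.046) for x in(-.018,.018)]
print(proj(f,np.array(Q)).round(1).tolist())
cr=cv2.resize(im[0:290,270:380],None,fx=2,fy=2,interpolation=cv2.INTER_CUBIC)
cr=cv2.resize(im[60:260,260:400],None,fx=3,fy=3,interpolation=cv2.INTER_CUBIC)
for u in proj(f,np.array(Q)): cv2.circle(cr,tuple(int(v) for v in ((u+.5-[260,60])*3)),2,(0,0,255),-1)
cv2.imwrite("pics/z_home.png",cr)
for n,z in(("bolt_handle",.14),):
    for d in env.tip_of(n,f):
        u=onz(f,d["position"],z)[:2]-p[:2]; print(n,round(d["p"],2),np.round(d["position"],1),(u@[c,s]).round(4),(u@ax).round(4))
g=env.grab_frame("top"); cv2.imwrite("pics/top_end.png",g["color"])
print(env.get_obs()["time"],env.get_obs()["contact_force"].round(1))
E
```

```text
True -0.0793 [ 1.2 -3.   1.5]
[[302.4, 69.3], [345.5, 69.3], [299.0, 151.6], [348.5, 151.7], [299.3, 165.3], [348.3, 165.3]]
bolt_handle 0.78 [324.  157.7] 0.0002 -0.0624
21.1 [-0.4  0.  -0.5]
```

View pics/w_home.png

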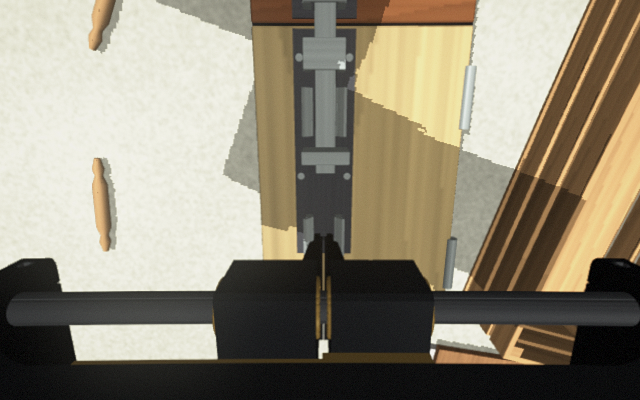

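View pics/z_home.png

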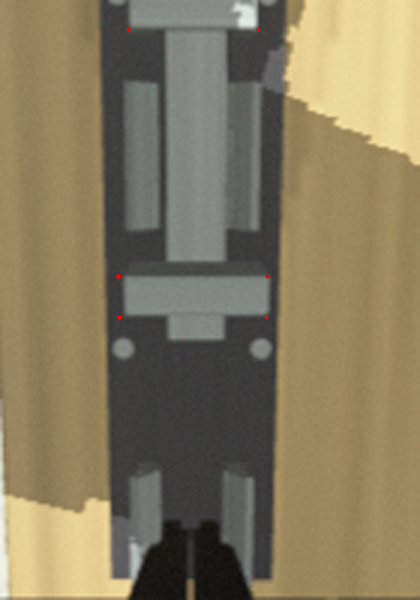

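View pics/top_end.png

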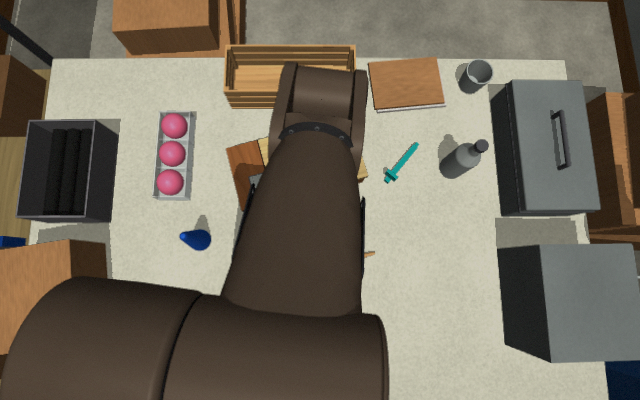

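The handle's top edges sit on the projected fully-home outline, within about 1 px at (324,158). The staple's projected edge also matches, and the bystanders are unmoved. I'm handing in.

```bash
python3 - <<'E'
from rig import env
env.dwell(.3); print(env.sign_off(), env.get_obs()["time"])
E
```

```text
the job is handed in; nothing more can be done
the job is handed in; nothing more can be done
```

The bolt is fully home in the keeper and the job is handed in. No verdict was reported. The last clock reading, just before hand-in, was 21.1 s of the 51 s allowed.

**What I did:** I picked up the steel bolt across its bar and left the turquoise look-alike alone. I laid it in the open back part of the track and let go. With the fingers closed, I then pushed the handle from behind until the bolt stopped, backed off and lifted clear.

**Laying it down:** With the bolt released, the picture showed its nose about 11 mm short of the staple and about 1 mm off centre.

**Sliding it home:** The push stopped on contact with the end wall, and a second, firmer push moved it only 0.2 mm further. In the last wrist picture the handle sat at y = -62.4 mm from the staple's mouth, against -63 mm expected when fully home. It was 0.2 mm off centre.

**Bystanders:** The tray, cone and bottle look unmoved by eye in the last top view. The arm hid most of the bails there, but both still lay on the shelf in the last wrist picture. I did not measure any of them.

No check failed. The camera calibration is only good to about 2 mm, so the small figures are no better than that.

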